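# Stand up the rover's bounce-test post and thread its suspension spring on

## Task

The post of the rover's suspension test stand has toppled over. First stand it upright on its square foot on the bench and let go of it; then pick up the orange coil spring, thread it over the rod's end and guide it all the way down until it rests on the black seat, twisting it a little whenever it snags on the ribs: neither force it nor let it drop down the rod. Leave the spring on the standing post, and the rest of the bench as it is.

Things in the scene. Friction and masses are not known exactly. Their poses are not given: they have to be found in the camera images.
- stand: Loose test post, 0.42 kg, 145 mm tall: aluminium foot 90 x 90 x 14 mm, black seat, steel rod 8 mm thick with a brass ribbed head. Origin: centre of the foot's underside; z along the rod to its end, x, y along the foot's sides. At first it lies on the +x upper edge of its foot and a rib, the rod sloping 15.9 deg down to its end, origin 47 mm above the bench. Stands by itself; may end anywhere on the bench.
- seat (a point): Centre of the top face of the post's black round seat, 44 mm in diameter, 20 mm above the foot's underside. The rod rises from here. The spring must rest on this face; axes as the stand's.
- rod_tip (a point): End of the rod, on its axis, 145 mm from the foot's underside; axes as the stand's. The rod's last 45 mm are its head: four brass ribs, 3 mm thick, along the stand's +x, +y, -x, -y, 22 mm across, tapering to the tip over the last 12 mm. An inward wire end of the spring snags on a rib's tip and slips down between two ribs (freely within 15 deg of midway).
- spring: Orange coil spring, loose, 0.1 kg, on end: 105 mm long, 37 mm outside, 26 mm inside, 5 mm wire, 7 turns, acts as rigid, both ends alike. Top and bottom wire ends both turn in along its +x, to 6 mm from the axis; twist by up to 45 deg to clear the ribs, then keep that angle all the way. Origin: centre of its lower end; z: its axis. When seated its top is 125 mm above the foot's underside.
- spring_mid (a point): Middle of the spring on its axis, 52.5 mm from either end; axes as the spring's. It is 72.5 mm above the foot's underside when the spring rests on the seat.
- multimeter: Bystander: orange and black multimeter lying face up, 160 x 80 x 38 mm; origin at the centre of its underside.
- breadboard: Bystander: white breadboard with two small modules, 85 x 55 x 15 mm; origin at the centre of its underside.
- pliers: Bystander: pliers with yellow handles lying flat, about 150 mm long, 16 mm high; origin near the pivot, jaws along +x.
- screwdriver: Bystander: screwdriver lying flat, handle towards -x; origin on the bench beneath it.
- flux_bottle: Bystander: white bottle with a red cap, 60 mm in diameter, 130 mm tall; origin at the centre of its underside.
- battery: Bystander: black and copper block battery lying flat, 35 x 26 x 17 mm; origin at the centre of its underside.
- rover_wheel: Bystander: black rover wheel with a yellow hub lying flat, 84 mm in diameter, 52 mm high; origin at the centre of its underside.

How it is judged (in metres and radians):
On the way, in this order (a step that is already met when the one before it is completed fails the run):
1. the post stands upright on its foot on the bench and has been let go, before the spring is on it (angle between stand's own z axis and vertical below 0.08 rad and height (world z) of stand below 0.006 m and linear speed of stand below 0.03 m/s and contact force between the fingers and stand below 0.5 N and (horizontal distance between spring_mid and stand above 0.03 m or z of spring_mid in the frame of stand above 0.2 m)), for 0.2 s.
2. the spring is threaded over the rod's end (its lower end 27 mm or more below the tip) on the upright post (horizontal distance between spring_mid and stand below 0.015 m and z of spring_mid in the frame of stand between 0.085 and 0.17 m and angle between stand's own z axis and vertical below 0.2 rad), for 0.1 s.
At the end, for the whole second after the job is handed in: The post stands upright on the bench (within 0.08 rad, foot flat), at rest, with the spring round its rod and down on the seat (middle of the spring 69 to 77 mm above the foot's underside, within 10 mm of the post's axis, aligned within 0.12 rad), at rest (angle between stand's own z axis and vertical below 0.08 rad and height (world z) of stand below 0.006 m and linear speed of each of stand, spring below 0.03 m/s and z of spring_mid in the frame of stand between 0.069 and 0.077 m and horizontal distance between spring_mid and stand below 0.01 m and angle between the z axis of spring and the z axis of stand, either way round below 0.12 rad); the robot touches nothing.
It fails at once if the spring drops down the rod (faster than 0.7 m/s, a free fall of 25 mm) (horizontal distance between spring_mid and stand below 0.015 m and z of spring_mid in the frame of stand between 0.06 and 0.18 m and linear speed of spring above 0.7 m/s).
It fails at once if the spring is forced against the post with more than 60 N (contact force between spring and stand above 60 N).
It fails at once if another thing on the bench is shifted by more than 30 mm (distance of any of multimeter, breadboard, pliers, screwdriver, flux_bottle, battery, rover_wheel from where it was at the start of the episode above 0.03 m).
It also fails if it takes over 69 s, if anything falls off the work surface, if the arm or the gripper's body presses on something with over 40 N, if the wrist force passes 120 N, or if a joint passes its speed limit or range.

## Robot

A 6-joint arm with a two-finger parallel gripper is mounted at the origin on the work surface. World frame = base frame: x ahead of the robot, y to its left, z up, the work surface at z = 0. Lengths are in m, angles in degrees, forces in N, time in s.
With the tool pointing down it reaches from about 0.35 to 0.875 m from the base axis. Payload 4.2 kg.
Tool frame: the origin (TCP) lies midway between the tips of the shut fingers; the grasp point (between the pads) lies 19 mm behind it; z points along the fingers, y is the direction in which the jaws open and shut (so a half turn about z gives the same grasp; the last joint's range is limited). The gripper opens to 87 mm and grips with 3 to 60 N. Pads are 19 mm wide; open, the fingers measure 117 mm over their backs; the gripper's body (75 mm by 190 mm) begins 51 mm behind the grasp point.
Start: joints at [84.03, 22.042, 0.453, 0, -68.411, -14.817], TCP at [0.222, 0.584, 0.223] pointing down, gripper open.
Joint ranges: [-179.83, 179.83], [-69.29, 118.12], [-61.27, 80.66], [-181.25, 117.63], [-171.15, -9.14], [-177.46, 177.46]. Speed limits (degrees/s): [159.86, 159.86, 180, 180, 180, 180].

## Interface

Orientations are given as a 3x3 rotation matrix whose columns are the frame's x, y, z axes.
In Python, from station import r gives the robot as it stands.
- The arm moves only by the tool play_rows, never from a script. Its argument "commands" is a list that holds one entry, the list of rows, each a list of 7 numbers: the shift along the world's x, y, z in m, then the turn, a rotation vector about the world's x, y, z in rad, then the closure, from 0 (fully open) to 1 (shut). A call has 1 to 5 rows; each row is the pose to reach, as a shift and turn from the pose commanded when the call began; what a row does not reach only later rows make up. A row lasts 1/10 s, in which the tool goes at most 50 mm and 8.59 degrees, less where a joint would pass 70% of its speed; a pose out of reach is approached as far as the arm can. A call with a gripper value outside its range is refused whole. The fingers move at their own pace and stop on an object; the grip force is fixed at half the most. Time passes only in rows, so rows that repeat a pose let the fingers close. It gives the time, the measured TCP pose, the force and the opening at its end, in the units of the state.
- r.sense(): the state, without advancing time (a new reading comes with each control period).
- r.capture(name): name is "scene" or "side" or "wrist"; returns a dict with "image" (420x560x3 uint8, red, green, blue), "range_z" (420x560 float32, m along the optical axis (not along the pixel's ray), 0 where there is no reading), "intrinsics" (3x3 intrinsics, pixels), "k1" (the pictures are not rectified: a ray, as slopes to the right and down, at radius r is drawn at 1 + k1 r^2 times it, then the intrinsics apply), "extrinsics" (4x4, takes a point from camera to world coordinates); the wrist camera has in their place "mount" (4x4, takes a point from camera to tool coordinates, whose origin is the TCP and whose axes are the flange's). Camera axes: x right, y up, looking along -z (the intrinsics and any distortion apply to the point x, -y, -z); pixel columns grow to the right and rows downward; lengths in m; the calibration is good to about 2 mm. A picture is of the moment at which its call begins: read the wrist's pose just before it.
- r.finish_job(): hands the job in, once; it reports no verdict.
The state is a dict: "time_s": time; "joints": joint angles; "joint_velocities": joint speeds; "effort": joint torques, N m; "tcp_pos": TCP position; "ee_rot": TCP orientation; "wrist_force": force on the tool from outside, world axes, zero at the start; "moment": the same for the moment, N m; "gripper_width": opening from 0.0 (shut) to 1.0 (fully open).
Only numpy, scipy, OpenCV 4.12 (cv2) and the standard library are available. Lean on these libraries where they do the work, as an engineer would, in place of code of your own. Each camera call takes 0.05 s, during which the arm holds its last target. There are 200 camera calls.

## Working session

There is one attempt and no reset: what is moved stays moved. The work goes in short steps, Python scripts to look and compute and a tool call to move; the robot and the scene stay as the last step left them, time stands still between calls to the robot, and variables do not carry over. Pictures are saved under pics/ and viewed, about 8 in all and at most 12, crops included, and the job is handed in when it is done.

Besides the shell and the picture viewer there is one more tool, called after "Call:" by a JSON object that holds its "api" and its "payload", one argument or row to a line. play_rows: Moves the arm, as the interface text tells. Its arguments: {"type":"object","properties":{"commands":{"type":"array","items":{"type":"array","items":{"type":"array","items":{"type":"number"}}}}},"required":["commands"]}

```bash
mkdir -p pics; ls; cat > h.py <<'E'
import numpy as np, cv2
from station import r
def cap(n):
    s=r.sense(); c=r.capture(n)
    if 'mount' in c:
        T=np.eye(4);T[:3,:3]=np.array(s['ee_rot']);T[:3,3]=s['tcp_pos'];c['extrinsics']=T@np.array(c['mount'])
    return c
def save(c,f,box=None,k=1):
    im=c['image'][:,:,::-1]
    if box: im=im[box[1]:box[3],box[0]:box[2]]
    cv2.imwrite('pics/'+f,cv2.resize(im,None,fx=k,fy=k,interpolation=cv2.INTER_CUBIC))
def rays(c,uv):
    K=np.array(c['intrinsics']);uv=np.atleast_2d(uv).astype(float)
    p=cv2.undistortPoints(uv.reshape(-1,1,2),K,np.array([c['k1'],0,0,0.])).reshape(-1,2)
    d=np.c_[p[:,0],-p[:,1],-np.ones(len(p))]
    return np.array(c['extrinsics'])[:3,3], d@np.array(c['extrinsics'])[:3,:3].T
def pts(c,uv):  # depth points
    o,d=rays(c,uv);z=np.array([c['range_z'][int(v),int(u)] for u,v in np.atleast_2d(uv)])
    return o+d*z[:,None]
def cloud(c):
    h,w=c['range_z'].shape;U,V=np.meshgrid(np.arange(w),np.arange(h))
    return pts(c,np.c_[U.ravel(),V.ravel()]).reshape(h,w,3)
def proj(c,P):
    E=np.linalg.inv(np.array(c['extrinsics']));q=np.atleast_2d(P)@E[:3,:3].T+E[:3,3]
    x=q[:,0]/-q[:,2];y=-q[:,1]/-q[:,2];f=1+c['k1']*(x*x+y*y);K=np.array(c['intrinsics'])
    return np.c_[K[0,0]*x*f+K[0,2],K[1,1]*y*f+K[1,2]]
E
python3 - <<'E'
from h import *
import pickle
c={n:cap(n) for n in('scene','side','wrist')}
pickle.dump(c,open('c0.pkl','wb'))
for n in ('scene','side'):save(c[n],n+'0.png',k=1.4)
print(r.sense()); print({n:(c[n]['extrinsics'][:3,3]if n!='wrist' else c[n]['mount']) for n in c})
E
```

```text
pics
{'time_s': 0.15, 'joints': array([ 8.40303149e+01,  2.20798599e+01,  3.99294313e-01, -1.96325793e-02,
       -6.84117535e+01, -1.48163933e+01]), 'joint_velocities': array([-0.03587438, -0.13651174,  0.24992234,  0.0787328 , -0.01711252,
        0.02958287]), 'effort': array([ 1.52929181e-05, -3.91053843e+01,  1.87586474e+01,  4.22223821e+00,
        1.23605106e-02, -1.41219843e-04]), 'tcp_pos': array([0.22163203, 0.58390834, 0.22173199]), 'ee_rot': array([[ 9.34867118e-01, -3.54997518e-01, -4.84462625e-04],
       [-3.54997833e-01, -9.34865806e-01, -1.56937667e-03],
       [ 1.04217282e-04,  1.63914183e-03, -9.99998651e-01]]), 'wrist_force': array([-0.02101312,  0.15452465,  0.72260743]), 'moment': array([-0.02437059, -0.00782053, -0.04903062]), 'gripper_width': 1.000687450074167}
{'scene': array([ 1.31406598, -0.03401182,  0.85394898]), 'side': array([0.29767807, 0.8557135 , 0.95660012]), 'wrist': array([[-2.55165729e-04,  9.52704076e-01,  3.03899455e-01,
         8.57711831e-02],
       [ 9.99999964e-01,  2.68591242e-04, -2.37661370e-06,
         7.21788141e-04],
       [-8.38889417e-05,  3.03899443e-01, -9.52704110e-01,
        -1.62562172e-01],
       [ 0.00000000e+00,  0.00000000e+00,  0.00000000e+00,
         1.00000000e+00]])}
```

View pics/scene0.png

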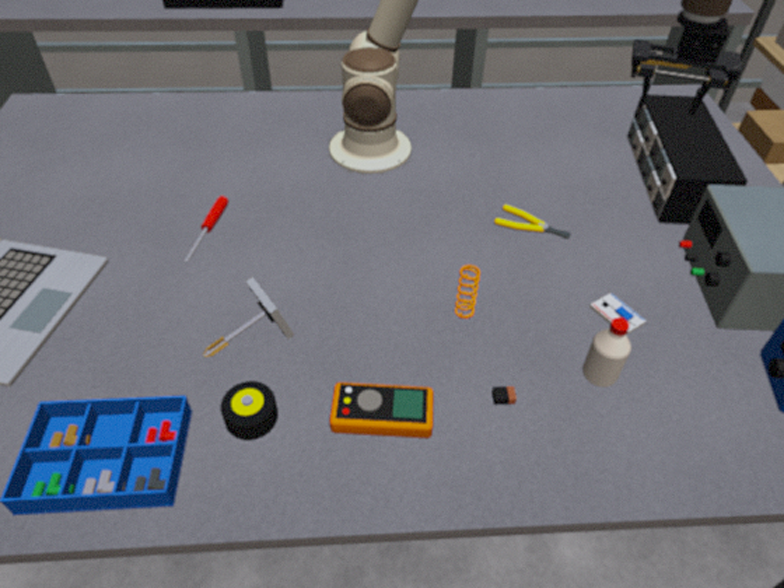

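View pics/side0.png

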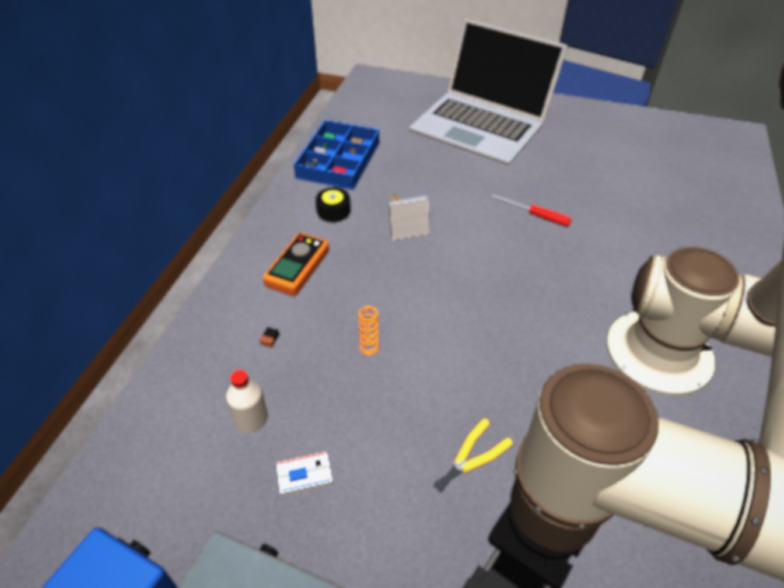

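The scene view shows the toppled post with its foot at px (193,220) and tip at (149,251), and the standing spring at about (334,207). The side view shows the foot's underside at (292,156) and the spring at (263,236).

```bash
python3 - <<'E'
from h import *
import pickle
c=pickle.load(open('c0.pkl','rb'))
np.set_printoptions(precision=4,suppress=True)
for n,bs,bp in(('scene',(315,180,355,235),(140,190,215,260)),('side',(245,205,285,265),(265,125,320,180))):
    C=cloud(c[n]);im=c[n]['image'].astype(int)
    g=C[5:,5:]; 
    def sub(b): return C[b[1]:b[3],b[0]:b[2]].reshape(-1,3),im[b[1]:b[3],b[0]:b[2]].reshape(-1,3)
    P,I=sub(bs);m=(I[:,0]>I[:,2]+80)&(P[:,2]>.01)&(P[:,2]<.13);P=P[m]
    print(n,'spring',m.sum(),P.min(0),P.max(0),np.median(P,0)); 
    t=P[P[:,2]>.09];print(' top',t.min(0) if len(t) else 0,t.max(0) if len(t) else 0)
    P,I=sub(bp);m=(P[:,2]>.012)&(P[:,2]<.15);P=P[m]
    print(' post',m.sum(),P.min(0),P.max(0)); np.save(n+'_post.npy',P)
    hi=P[P[:,2]>.05]; print(' hi',hi.mean(0)); u,s,v=np.linalg.svd(hi-hi.mean(0)); print(s,v)
    Q,I=sub(bp);m=(Q[:,2]<.008); print(' bench z',np.median(Q[m,2]))
save(c['scene'],'z0.png',(130,185,365,265),3.4)
E
```

```text
scene spring 286 [0.5275 0.1374 0.0106] [0.567  0.1728 0.1087] [0.5537 0.1558 0.0695]
 top [0.5275 0.1375 0.0902] [0.5659 0.1727 0.1087]
 post 576 [ 0.5308 -0.3065  0.0125] [ 0.6358 -0.159   0.094 ]
 hi [ 0.5793 -0.1979  0.0802]
[0.4728 0.1989 0.0752] [[ 0.8015  0.5681 -0.1869]
 [-0.1836 -0.0636 -0.9809]
 [ 0.5691 -0.8205 -0.0533]]
 bench z 0.0008034863019736882
side spring 294 [0.5259 0.1383 0.0104] [0.5627 0.1773 0.1076] [0.5434 0.1634 0.0714]
 top [0.5259 0.1383 0.0902] [0.5623 0.1773 0.1076]
 post 710 [ 0.5135 -0.2989  0.012 ] [ 0.6285 -0.1526  0.0928]
 hi [ 0.5635 -0.1927  0.0722]
[0.523  0.2591 0.0693] [[ 0.8494  0.5276 -0.0133]
 [ 0.1842 -0.2728  0.9443]
 [-0.4946  0.8045  0.3289]]
 bench z -0.0003539421504317186
```

View pics/z0.png

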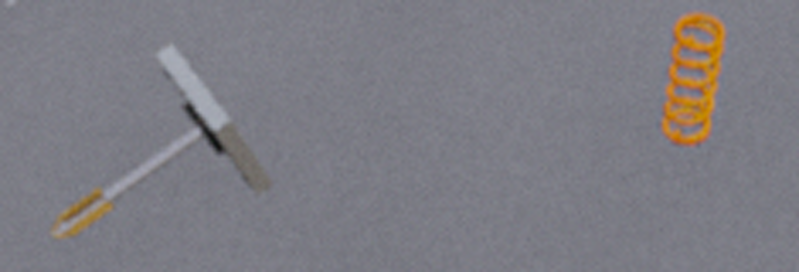

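```bash
cat >> h.py <<'E'
def box(p,c,h):
    q=np.abs(p-c)-h;return np.linalg.norm(np.maximum(q,0),axis=1)+np.minimum(q.max(1),0)
def cyl(p,z0,z1,R):
    q=np.c_[np.hypot(p[:,0],p[:,1])-R,np.abs(p[:,2]-(z0+z1)/2)-(z1-z0)/2]
    return np.linalg.norm(np.maximum(q,0),axis=1)+np.minimum(q.max(1),0)
def sdf(p):
    h=np.array([.011,.0015,.0195]);c=[0,0,.1195]
    return np.min([box(p,[0,0,.007],[.045,.045,.007]),cyl(p,.014,.02,.022),cyl(p,.02,.145,.004),box(p,c,h),box(p,c,h[[1,0,2]])],axis=0)
def pose(x,y,yaw,t=np.radians(15.9),z=.047):
    d=np.array([np.cos(yaw),np.sin(yaw),0]);Z=np.array([0,0,1.])
    zs=d*np.cos(t)-Z*np.sin(t);xs=-(Z*np.cos(t)+d*np.sin(t))
    return np.c_[xs,np.cross(zs,xs),zs],np.array([x,y,z])
E
python3 - <<'E'
from h import *
from scipy.optimize import least_squares
A=[np.load(n+'_post.npy') for n in('scene','side')]
for Ps in (A[:1],A[1:],A):
    P=np.vstack(Ps)
    def f(q):
        R,o=pose(*q);return sdf((P-o)@R)
    s=least_squares(f,[.565,-.195,-1.0],loss='soft_l1',f_scale=.002)
    print(s.x,np.degrees(s.x[2]),np.median(abs(f(s.x))))
R,o=pose(*s.x)
for z in(.06,.145):print(o+R[:,2]*z)
print(R)
E
```

```text
[ 0.56003983 -0.18977041 -1.00836878] -57.77527517104755 0.0008859740992326751
[ 0.55807013 -0.18633743 -1.01743482] -58.294720874799005 0.0015900788684784593
[ 0.55852206 -0.18669937 -1.01403293] -58.09980738215642 0.0013639732039087262
[ 0.58901549 -0.23568874  0.03056245]
[ 0.6322145  -0.30509034  0.00727591]
[[-0.14477134  0.84896991  0.50822372]
 [ 0.23258313  0.52844119 -0.81648943]
 [-0.96174131  0.         -0.27395922]]
```

Call:
{"api": "play_rows", "payload": {
  "commands": [
    [[0.323,-0.427,0.02,0,0,-0.649,0],[0.323,-0.427,0.02,0,0,-0.649,0],[0.323,-0.427,0.02,0,0,-0.649,0],[0.323,-0.427,0.02,0,0,-0.649,0],[0.323,-0.427,0.02,0,0,-0.649,0]]
  ]
}}

```text
time_s: 0.65
tcp_pos: [0.3731, 0.3832, 0.2318]
ee_rot: [[0.528, -0.849, -0.0], [-0.849, -0.528, -0.0], [0.0, 0.0, -1.0]]
wrist_force: [0.5, 0.6, -0.1]
gripper_width: 0.999
```

Position is at command after 250 mm; continue to above the spring.

Call:
{"api": "play_rows", "payload": {
  "commands": [
    [[0.172,-0.226,0.01,0,0,0,0],[0.172,-0.226,0.01,0,0,0,0],[0.172,-0.226,0.01,0,0,0,0],[0.172,-0.226,0.01,0,0,0,0],[0.172,-0.226,0.01,0,0,0,0]]
  ]
}}

```text
time_s: 1.15
tcp_pos: [0.5245, 0.1844, 0.2407]
ee_rot: [[0.531, -0.848, -0.0], [-0.848, -0.531, 0.0], [-0.0, 0.0, -1.0]]
wrist_force: [0.6, 1.0, -0.5]
gripper_width: 1.003
```

Call:
{"api": "play_rows", "payload": {
  "commands": [
    [[0.022,-0.028,0,0,0,0,0],[0.022,-0.028,0,0,0,0,0]]
  ]
}}

```text
time_s: 1.35
tcp_pos: [0.5476, 0.1549, 0.24]
ee_rot: [[0.526, -0.851, -0.001], [-0.851, -0.526, -0.001], [0.0, 0.001, -1.0]]
wrist_force: [-0.0, -0.2, 0.2]
gripper_width: 1.006
```

```bash
python3 - <<'E'
from h import *
import pickle
s=r.sense();print(s['tcp_pos'],s['joints'])
c=cap('wrist');pickle.dump(c,open('w1.pkl','wb'))
C=cloud(c);im=c['image'].astype(int)
m=(im[:,:,0]>im[:,:,2]+70)&(C[:,:,2]>.005)&(np.hypot(C[:,:,0]-.545,C[:,:,1]-.157)<.05)
v,u=np.nonzero(m);print(u.min(),u.max(),v.min(),v.max())
t=C[m];t=t[t[:,2]>.098];print(t.min(0),t.max(0),np.percentile(t,98,axis=0)) 
b=(max(u.min()-15,0),max(v.min()-15,0),u.max()+15,v.max()+15);print(b)
save(c,'w1.png',b,min(780/(b[2]-b[0]),580/(b[3]-b[1])))
E
```

```text
[0.54756712 0.15489731 0.23998109] [ 3.21186289e+01  1.59351202e+01 -5.97879015e+00  2.76106684e-02
 -6.81474267e+01 -4.18152333e-01]
266 386 172 344
[0.52998916 0.11845708 0.09807464] [0.56663531 0.17296719 0.33699678] [0.56550771 0.17161503 0.10661226]
(np.int64(251), np.int64(157), np.int64(401), np.int64(359))
```

View pics/w1.png

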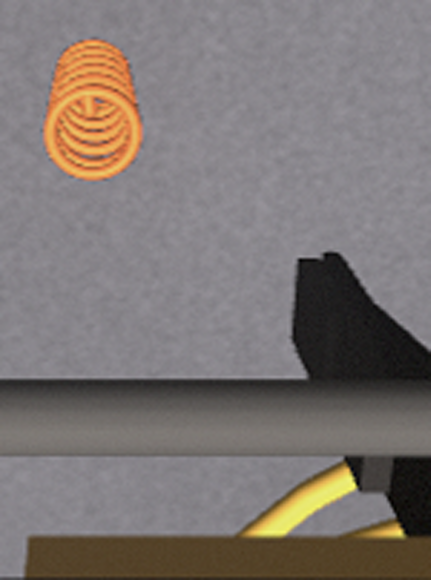

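The crop shows the top ring centred at px (283,203), with an inward wire end at its upper edge; I'll enlarge that.

```bash
python3 - <<'E'
from h import *
import pickle
from scipy.optimize import least_squares
c=pickle.load(open('w1.pkl','rb'));C=cloud(c);im=c['image'].astype(int)
m=(im[:,:,0]>im[:,:,2]+70)&(np.hypot(C[:,:,0]-.547,C[:,:,1]-.155)<.03)&(C[:,:,2]>.1)&(C[:,:,2]<.112)
t=C[m];s=least_squares(lambda q:np.hypot(t[:,0]-q[0],t[:,1]-q[1])-.016,[.547,.155],loss='soft_l1',f_scale=.001);print(s.x,t[:,2].max(),np.median(t[:,2]),len(t))
for k in range(0,360,45):
    a=np.radians(k);print(k,proj(c,[s.x[0]+.016*np.cos(a),s.x[1]+.016*np.sin(a),.1025])[0].round(1))
save(c,'w2.png',(260,165,306,225),10)
E
```

```text
[0.54826658 0.15511318] 0.1071483807772301 0.10494509454108106 456
0 [269.9 195. ]
45 [268.2 205.9]
90 [274.9 214.6]
135 [286.  216.3]
180 [295.1 210. ]
225 [297.1 199.3]
270 [290.5 190.3]
315 [279.1 188.5]
```

View pics/w2.png

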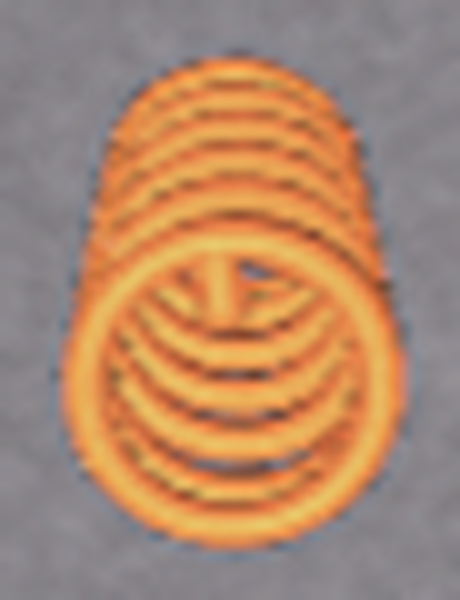

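Ring centre is about px (283.5,203.7), world (0.548,0.155). The inward wire end points to yaw ≈ -51°. Next, approach the post.

Call:
{"api": "play_rows", "payload": {
  "commands": [
    [[0.07,-0.436,-0.03,0.592,0.37,0,0],[0.07,-0.436,-0.03,0.592,0.37,0,0],[0.07,-0.436,-0.03,0.592,0.37,0,0],[0.07,-0.436,-0.03,0.592,0.37,0,0],[0.07,-0.436,-0.03,0.592,0.37,0,0]]
  ]
}}

```text
time_s: 1.9
tcp_pos: [0.5858, -0.0896, 0.2233]
ee_rot: [[0.405, -0.848, -0.342], [-0.646, -0.531, 0.549], [-0.647, -0.001, -0.763]]
wrist_force: [1.8, 0.3, 1.0]
gripper_width: 0.997
```

```bash
python3 -c "
from h import *
s=r.sense();print(s['tcp_pos'],s['ee_rot'],s['joints'])"
```

```text
[ 0.58576747 -0.08958775  0.22326657] [[ 0.40523775 -0.84767952 -0.34237668]
 [-0.64601221 -0.53050722  0.54884453]
 [-0.64687757 -0.00123301 -0.76259288]] [  -9.66001138   35.41573028   23.72131674  -30.11279538 -105.43409729
   40.69105338]
```

```bash
python3 - <<'E'
from h import *
import pickle
c=pickle.load(open('c0.pkl','rb'))['scene']
print(pts(c,[[177,287],[198,290],[157,290],[149,251],[240,290],[270,282]]))
E
```

```text
[[ 7.63354626e-01 -2.12001535e-01  5.34790242e-02]
 [ 7.37081131e-01 -1.75761929e-01 -4.55796595e-05]
 [ 7.34446671e-01 -2.67178788e-01  3.02064881e-03]
 [ 6.30222528e-01 -2.97607549e-01  1.48794564e-02]
 [ 7.64708984e-01 -7.89266344e-02  3.40198106e-02]
 [ 7.57213153e-01 -1.30585220e-02  4.87702489e-02]]
```

Call:
{"api": "play_rows", "payload": {
  "commands": [
    [[0.032,-0.191,-0.131,0,0,0,0],[0.032,-0.191,-0.131,0,0,0,0],[0.032,-0.191,-0.131,0,0,0,0],[0.032,-0.191,-0.131,0,0,0,0],[0.032,-0.191,-0.131,0,0,0,0]]
  ]
}}

```text
time_s: 2.4
tcp_pos: [0.6168, -0.2799, 0.0894]
ee_rot: [[0.403, -0.848, -0.344], [-0.649, -0.53, 0.546], [-0.645, 0.002, -0.764]]
wrist_force: [0.8, -0.8, 0.3]
gripper_width: 1.001
```

Call:
{"api": "play_rows", "payload": {
  "commands": [
    [[-0.017,0.027,-0.036,0,0,0,0],[-0.034,0.054,-0.073,0,0,0,0],[-0.034,0.054,-0.073,0,0,0,0],[-0.034,0.054,-0.073,0,0,0,1],[-0.034,0.054,-0.073,0,0,0,1]]
  ]
}}

```text
time_s: 2.9
tcp_pos: [0.5849, -0.225, 0.0209]
ee_rot: [[0.409, -0.847, -0.339], [-0.65, -0.532, 0.543], [-0.64, -0.002, -0.768]]
wrist_force: [0.0, 0.0, -0.2]
gripper_width: 0.894
```

Call:
{"api": "play_rows", "payload": {
  "commands": [
    [[0,0,0,0,0,0,1],[0,0,0,0,0,0,1],[0,0,0,0,0,0,1]]
  ]
}}

```text
time_s: 3.2
tcp_pos: [0.5839, -0.2254, 0.0204]
ee_rot: [[0.407, -0.848, -0.339], [-0.65, -0.53, 0.545], [-0.642, -0.001, -0.767]]
wrist_force: [-0.2, -0.4, -0.2]
gripper_width: 0.626
```

Call:
{"api": "play_rows", "payload": {
  "commands": [
    [[0,0,0,0,0,0,1],[0,0,0,0,0,0,1],[0,0,0,0,0,0,1],[0,0,0,0,0,0,1],[0,0,0,0,0,0,1]]
  ]
}}

```text
time_s: 3.7
tcp_pos: [0.5833, -0.225, 0.0197]
ee_rot: [[0.406, -0.848, -0.341], [-0.649, -0.53, 0.545], [-0.643, -0.0, -0.766]]
wrist_force: [0.1, -0.1, 0.6]
gripper_width: 0.171
```

Call:
{"api": "play_rows", "payload": {
  "commands": [
    [[0,0,0,0,0,0,1],[0,0,0,0,0,0,1],[0,0,0,0,0,0,1]]
  ]
}}

```text
time_s: 4.0
tcp_pos: [0.5833, -0.2251, 0.0197]
ee_rot: [[0.406, -0.848, -0.341], [-0.649, -0.53, 0.545], [-0.643, -0.0, -0.766]]
wrist_force: [0.4, 0.6, 0.4]
gripper_width: 0.076
```

Call:
{"api": "play_rows", "payload": {
  "commands": [
    [[0,0,0.02,0,0,0,1],[0,0,0.04,-0.118,-0.074,0,1],[0,0,0.06,-0.237,-0.148,0,1],[0,0,0.07,-0.355,-0.222,0,1],[0,0,0.08,-0.474,-0.296,0,1]]
  ]
}}

```text
time_s: 4.5
tcp_pos: [0.5843, -0.2253, 0.1024]
ee_rot: [[0.526, -0.848, -0.067], [-0.841, -0.53, 0.113], [-0.131, -0.003, -0.991]]
wrist_force: [-0.3, -0.5, -4.4]
gripper_width: 0.083
```

Call:
{"api": "play_rows", "payload": {
  "commands": [
    [[0,0,0.0,0,0,0,1]]
  ]
}}

```text
time_s: 4.6
tcp_pos: [0.5805, -0.222, 0.1029]
ee_rot: [[0.528, -0.846, -0.073], [-0.838, -0.533, 0.116], [-0.138, 0.0, -0.99]]
wrist_force: [-0.5, 0.1, -3.8]
gripper_width: 0.083
```

```bash
cat > fit.py <<'E'
from h import *
from scipy.optimize import least_squares
def fit(cs,x0,zlim=.012,box=.13):
    P=[]
    for c in cs:
        C=cloud(c).reshape(-1,3);P.append(C[(np.hypot(C[:,0]-x0[0],C[:,1]-x0[1])<box)&(C[:,2]>zlim)&(C[:,2]<.3)])
    P=np.vstack(P)
    return P
E
python3 - <<'E'
from h import *
s=r.sense();print(s['gripper_width'],s['joints'],s['wrist_force'])
c=cap('scene');save(c,'s1.png',(110,150,260,270),5)
E
```

```text
0.08301991037739162 [ -9.12743141  30.73732892  -1.34860887  -6.63904823 -63.31912688
  44.62728838] [-0.53719729  0.06221273 -3.79599214]
```

View pics/s1.png

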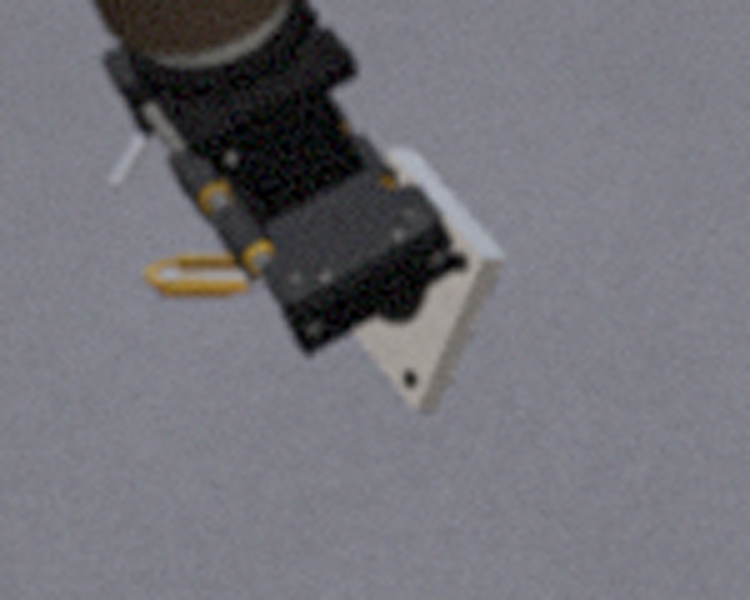

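The post is held firmly: foot at right in the crop (450,280), rod tip at (150,272), sloping slightly up. Keep rotating.

Call:
{"api": "play_rows", "payload": {
  "commands": [
    [[0,0,0.005,-0.118,-0.074,0,1],[0,0,0.01,-0.237,-0.148,0,1],[0,0,0.015,-0.355,-0.222,0,1],[0,0,0.02,-0.474,-0.296,0,1],[0,0,0.02,-0.592,-0.37,0,1]]
  ]
}}

```text
time_s: 5.15
tcp_pos: [0.5844, -0.2432, 0.125]
ee_rot: [[0.472, -0.86, 0.194], [-0.778, -0.51, -0.368], [0.415, 0.023, -0.91]]
wrist_force: [-0.2, -2.8, -2.8]
gripper_width: 0.079
```

Call:
{"api": "play_rows", "payload": {
  "commands": [
    [[0,0,0,-0.118,-0.074,0,1],[0,0,0,-0.237,-0.148,0,1],[0,0,0,-0.355,-0.222,0,1],[0,0,0,-0.454,-0.284,0,1],[0,0,0,-0.454,-0.284,0,1]]
  ]
}}

```text
time_s: 5.65
tcp_pos: [0.5861, -0.251, 0.1276]
ee_rot: [[0.358, -0.874, 0.328], [-0.592, -0.484, -0.644], [0.722, 0.036, -0.691]]
wrist_force: [0.5, -1.6, -4.4]
gripper_width: 0.079
```

```bash
python3 - <<'E'
from h import *
s=r.sense();print(s['gripper_width'],s['joints'],s['wrist_force'])
c=cap('scene');save(c,'s2.png',(110,130,260,270),4)
d=cap('side');save(d,'s3.png',(240,100,390,220),5)
a=cv2.imread('pics/s2.png');b=cv2.imread('pics/s3.png')
h=560;cv2.imwrite('pics/s23.png',np.hstack([cv2.resize(x,(400,400)) for x in(a,b)]))
E
```

```text
0.07879227340798023 [-12.85892875  21.15584786 -49.42273388 110.4410476  -36.31872886
 -61.60199672] [ 0.51584342 -1.5671333  -4.39455597]
```

View pics/s23.png

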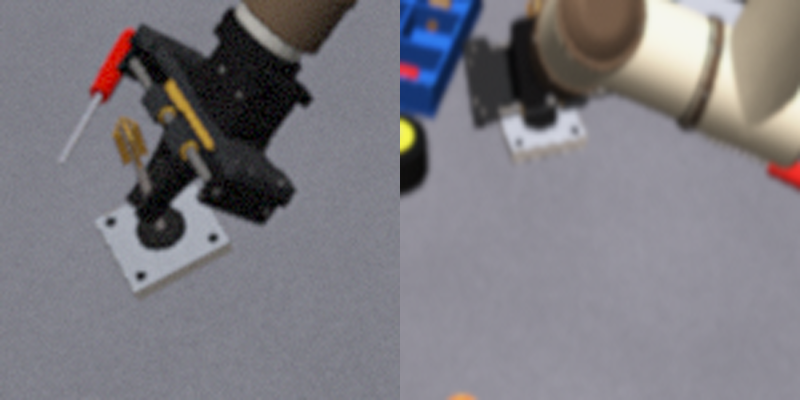

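```bash
cat > fit.py <<'E'
from h import *
from scipy.optimize import least_squares
def fitpost(cs,q0,gate=(.02,.01,.006)):
    A=np.vstack([cloud(c).reshape(-1,3) for c in cs]);A=A[np.isfinite(A).all(1)&(A[:,2]>.006)]
    A=A[np.linalg.norm(A-np.array([q0[0],q0[1],q0[4]+.05]),axis=1)<.2]
    q=np.array(q0,float)
    for g in gate:
        R,o=pose(*q);P=A[np.abs(sdf((A-o)@R))<g]
        def f(q):
            R,o=pose(*q);return sdf((P-o)@R)
        q=least_squares(f,q,loss='soft_l1',f_scale=.0015).x
    return q,len(P),np.median(abs(f(q)))
E
python3 - <<'E'
from fit import *
s=r.sense();T=s['tcp_pos'];zt=s['ee_rot'][:,2];G=T-.019*zt
c=cap('scene');d=cap('side')
for cs in([c],[c,d]):
    q0=[G[0]-.02*.53,G[1]+.02*.85,np.radians(-58),np.radians(-70),G[2]-.056]
    q,n,e=fitpost(cs,q0);print(q,np.degrees(q[2:4]),n,e)
    R,o=pose(*q);print('corners z',[round((o+R@np.array([x,y,0]))[2],4) for x in(.045,-.045) for y in(.045,-.045)], 'grasp in stand',R.T@(G-o))
print(G,r.sense()['joints'])
E
```

```text
[ 0.5771779  -0.23545883 -0.94385787 -1.46289557  0.08003731] [-54.07907245 -83.81774194] 1292 0.0011208736072856307
corners z [np.float64(0.0752), np.float64(0.0752), np.float64(0.0849), np.float64(0.0849)] grasp in stand [-0.00449829 -0.0009919   0.05661904]
[ 0.57583841 -0.23436254 -0.98201261 -1.45557595  0.08034133] [-56.26517799 -83.39835866] 1696 0.001263056706157388
corners z [np.float64(0.0752), np.float64(0.0752), np.float64(0.0855), np.float64(0.0855)] grasp in stand [-0.00319663 -0.00042407  0.05647714]
[ 0.57732812 -0.23735693  0.1368115 ] [-12.74911892  21.17768102 -49.39543964 109.70786051 -36.10533166
 -61.00260644]
```

Only 6° of tilt remains, since the post sagged upright in the grip. Lower it.

Call:
{"api": "play_rows", "payload": {
  "commands": [
    [[0,0,-0.02,0,0,0,1],[0,0,-0.04,0,0,0,1],[0,0,-0.055,0,0,0,1],[0,0,-0.065,0,0,0,1],[0,0,-0.068,0,0,0,1]]
  ]
}}

```text
time_s: 6.35
tcp_pos: [0.5911, -0.2436, 0.0658]
ee_rot: [[0.365, -0.879, 0.307], [-0.599, -0.474, -0.645], [0.713, 0.051, -0.699]]
wrist_force: [0.6, 0.1, -4.3]
gripper_width: 0.08
```

Call:
{"api": "play_rows", "payload": {
  "commands": [
    [[0,0,-0.003,0,0,0,1],[0,0,-0.006,0,0,0,1],[0,0,-0.008,0,0,0,1]]
  ]
}}

```text
time_s: 6.65
tcp_pos: [0.5917, -0.2424, 0.0605]
ee_rot: [[0.364, -0.88, 0.304], [-0.6, -0.471, -0.647], [0.712, 0.053, -0.7]]
wrist_force: [-0.3, 0.7, -3.9]
gripper_width: 0.077
```

```bash
python3 - <<'E'
from fit import *
s=r.sense();T=s['tcp_pos'];zt=s['ee_rot'][:,2];G=T-.019*zt
c=cap('scene');d=cap('side')
q0=[G[0],G[1],np.radians(-57),np.radians(-84),G[2]-.056]
q,n,e=fitpost([c,d],q0);print(q,np.degrees(q[2:4]),n,e)
print(T,zt,s['joints'],s['wrist_force'])
E
```

```text
[ 0.58403432 -0.22647103 -0.99568517 -1.45859051  0.01694089] [-57.04855774 -83.57108015] 1514 0.0014633963212963182
[ 0.59165623 -0.24235375  0.06050452] [ 0.30389405 -0.64650294 -0.69977307] [-13.56272914  28.34393698 -49.57800682 117.55236041 -38.93849541
 -70.67131117] [-0.34449688  0.67859886 -3.93016353]
```

Call:
{"api": "play_rows", "payload": {
  "commands": [
    [[0,0,-0.004,0.03,0.019,0,1],[0,0,-0.008,0.06,0.037,0,1],[0,0,-0.012,0.09,0.056,0,1],[0,0,-0.016,0.12,0.075,0,1],[0,0,-0.018,0.12,0.075,0,1]]
  ]
}}

```text
time_s: 7.25
tcp_pos: [0.593, -0.2449, 0.0465]
ee_rot: [[0.408, -0.878, 0.251], [-0.677, -0.475, -0.563], [0.613, 0.06, -0.788]]
wrist_force: [-3.3, 1.6, 6.2]
gripper_width: 0.082
```

```bash
cat > chk.py <<'E'
from fit import *
s=r.sense();T=s['tcp_pos'];zt=s['ee_rot'][:,2];G=T-.019*zt
c=cap('scene');d=cap('side')
q0=[G[0]-.005,G[1]+.01,np.radians(-57),np.radians(-84),max(0,G[2]-.056)]
q,n,e=fitpost([c,d],q0);print(q,np.degrees(q[2:4]),n,e)
print(T,zt,s['joints'],s['wrist_force'])
E
python3 chk.py
```

```text
[ 0.58553804 -0.23240756 -0.95684643 -1.49834966  0.00460262] [-54.82326187 -85.84911193] 1522 0.0012672461517436312
[ 0.5930356  -0.24494377  0.04651862] [ 0.25090071 -0.56265522 -0.78769788] [-13.74554309  28.18637485 -47.32370578 109.06854635 -31.01042312
 -61.87442331] [-3.25497362  1.55122572  6.19825829]
```

Call:
{"api": "play_rows", "payload": {
  "commands": [
    [[0,0,0,0,0,0,0.8],[0,0,0,0,0,0,0.5],[0,0,0,0,0,0,0],[0,0,0,0,0,0,0],[0,0,0,0,0,0,0]]
  ]
}}

```text
time_s: 7.85
tcp_pos: [0.5915, -0.2424, 0.042]
ee_rot: [[0.415, -0.876, 0.247], [-0.679, -0.479, -0.557], [0.606, 0.063, -0.793]]
wrist_force: [0.6, -0.3, -1.3]
gripper_width: 0.451
```

Call:
{"api": "play_rows", "payload": {
  "commands": [
    [[0,0,0,0,0,0,0],[0,0,0,0,0,0,0],[-0.004,0.008,0.012,0,0,0,0],[-0.01,0.022,0.032,0,0,0,0],[-0.016,0.036,0.051,0,0,0,0]]
  ]
}}

```text
time_s: 8.35
tcp_pos: [0.5747, -0.2066, 0.0932]
ee_rot: [[0.414, -0.876, 0.246], [-0.68, -0.477, -0.557], [0.605, 0.064, -0.794]]
wrist_force: [0.1, -0.1, -0.1]
gripper_width: 0.907
```

```bash
python3 chk.py
```

```text
[ 0.57512617 -0.19298339 -0.99364282 -1.6805437   0.04628338] [-56.93154017 -96.28806132] 78 0.0017368745825849033
[ 0.57473644 -0.20656289  0.09320396] [ 0.24576139 -0.55672368 -0.79351124] [ -4.74994244  22.15670095 -48.95776423  91.98344408 -32.32907761
 -51.89371274] [ 0.09039066 -0.07935558 -0.08157595]
```

Call:
{"api": "play_rows", "payload": {
  "commands": [
    [[-0.012,0.027,0.04,0,0,0,0],[-0.024,0.055,0.08,0,0,0,0],[-0.03,0.08,0.11,0,0,0,0],[-0.03,0.11,0.14,0,0,0,0],[-0.03,0.12,0.15,0,0,0,0]]
  ]
}}

```text
time_s: 8.95
tcp_pos: [0.5476, -0.0833, 0.2466]
ee_rot: [[0.413, -0.875, 0.255], [-0.679, -0.482, -0.554], [0.607, 0.056, -0.793]]
wrist_force: [0.6, 1.3, -0.6]
gripper_width: 0.999
```

```bash
python3 - <<'E'
from fit import *
from scipy.spatial.transform import Rotation as Ro
s=r.sense();print(s['tcp_pos'],s['joints'])
a=np.radians(-58);x=np.array([np.cos(a),np.sin(a),0]);z=np.array([0,0,-1.]);Rt=np.c_[x,np.cross(z,x),z]
print('turn',Ro.from_matrix(Rt@s['ee_rot'].T).as_rotvec())
c=cap('scene');d=cap('side')
for cs in ([c],[d],[c,d]):
    q,n,e=fitpost(cs,[.585,-.232,np.radians(-56),np.radians(-89),.002]);R,o=pose(*q)
    print(q,np.degrees(q[2:4]),n,e,'tip',o+.145*R[:,2])
save(c,'s4.png',(120,140,270,260),5)
E
```

```text
[ 0.54761838 -0.08330655  0.24659662] [ 23.03101918   9.30968323 -38.11715855  49.35567152 -53.45847746
 -27.40747799]
turn [0.59104109 0.28443477 0.03466107]
[ 5.87430908e-01 -2.35129300e-01 -9.38512681e-01 -1.57201721e+00
  9.61371689e-04] [-53.77281564 -90.06995146] 1283 0.0008789153864774161 tip [ 0.58732629 -0.2349865   0.14596126]
[ 5.84982607e-01 -2.32414160e-01 -9.26821480e-01 -1.57228809e+00
 -7.46357167e-05] [-53.10295916 -90.08547183] 591 0.000999952380697687 tip [ 0.58485274 -0.23224118  0.1449252 ]
[ 5.86619650e-01 -2.33839113e-01 -9.38157816e-01 -1.57201172e+00
  6.93144700e-04] [-53.75248337 -90.06963703] 1871 0.0010968301036853936 tip [ 0.58651545 -0.23369699  0.14569304]
```

View pics/s4.png

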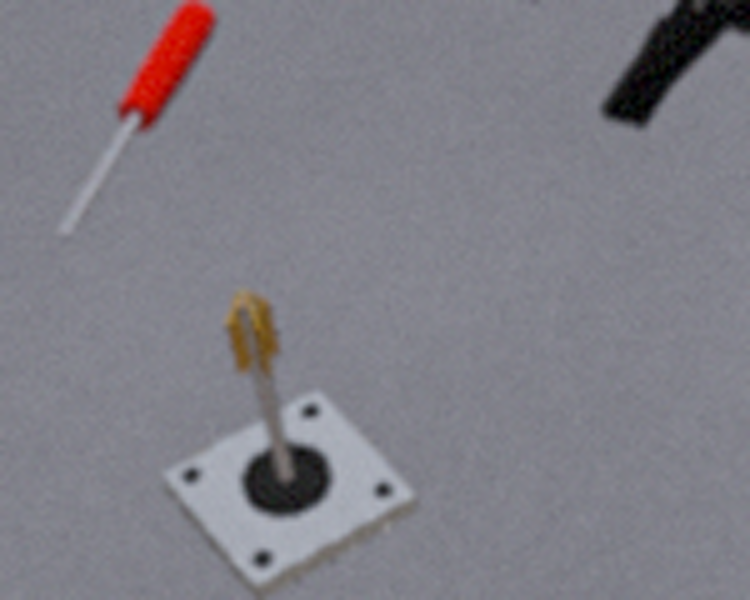

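The post stands upright: brass head at crop (250,330), foot flat, rib yaw ≈ -53.7°. Next a wrist view from above it, with the tool turned as for placing.

Call:
{"api": "play_rows", "payload": {
  "commands": [
    [[0.039,-0.1,0.035,0.591,0.284,0.035,0],[0.039,-0.151,0.035,0.591,0.284,0.035,0],[0.039,-0.151,0.035,0.591,0.284,0.035,0],[0.039,-0.151,0.035,0.591,0.284,0.035,0],[0.039,-0.151,0.035,0.591,0.284,0.035,0]]
  ]
}}

```text
time_s: 9.55
tcp_pos: [0.5834, -0.2402, 0.2769]
ee_rot: [[0.52, -0.854, 0.025], [-0.849, -0.52, -0.093], [0.092, 0.028, -0.995]]
wrist_force: [-0.4, -0.9, 0.2]
gripper_width: 1.003
```

Call:
{"api": "play_rows", "payload": {
  "commands": [
    [[0,0,0,0,0,0.733,0],[0,0,0,0,0,0.733,0],[0,0,0,0,0,0.733,0],[0,0,0,0,0,0.733,0],[0,0,0,0,0,0.733,0]]
  ]
}}

```text
time_s: 10.05
tcp_pos: [0.5828, -0.2397, 0.2755]
ee_rot: [[0.955, -0.284, 0.082], [-0.28, -0.958, -0.054], [0.093, 0.028, -0.995]]
wrist_force: [-0.2, 0.0, 0.4]
gripper_width: 0.998
```

Call:
{"api": "play_rows", "payload": {
  "commands": [
    [[0,0,0,0,0,0,0],[0,0,0,0,0,0,0]]
  ]
}}

```text
time_s: 10.25
tcp_pos: [0.5834, -0.2389, 0.2765]
ee_rot: [[0.953, -0.291, 0.083], [-0.287, -0.956, -0.054], [0.095, 0.028, -0.995]]
wrist_force: [-1.2, -0.1, 0.1]
gripper_width: 1.001
```

```bash
python3 - <<'E'
from fit import *
import pickle
s=r.sense();print(s['tcp_pos'],s['joints'],s['ee_rot'])
c=cap('wrist');pickle.dump(c,open('w3.pkl','wb'))
q,n,e=fitpost([c],[.587,-.235,np.radians(-54),np.radians(-90),.000]);R,o=pose(*q)
print(q,np.degrees(q[2:4]),n,e,'tip',o+.145*R[:,2])
u,v=proj(c,[.587,-.235,.145])[0].astype(int);print(u,v,proj(c,[o+.145*R[:,2]]),proj(c,[o+R@np.array([.011,0,.133])]))
save(c,'w3.png',(u-30,v-30,u+30,v+30),10)
E
```

```text
[ 0.58340225 -0.23885003  0.27648205] [ -6.31395081  17.90257487   0.80089174   2.75138624 -67.84770594
  78.55948948] [[ 0.9532242  -0.29066681  0.0829243 ]
 [-0.28695384 -0.95642651 -0.05390569]
 [ 0.09497959  0.02758876 -0.99509685]]
[ 5.88637869e-01 -2.35120337e-01 -9.25648177e-01 -1.57036200e+00
  4.80694603e-04] [-53.03573383 -89.97511478] 3516 0.0005475818828994815 tip [ 0.58867574 -0.23517066  0.14548068]
274 213 [[273.98406552 212.05879354]] [[279.86250324 201.7832447 ]]
```

View pics/w3.png

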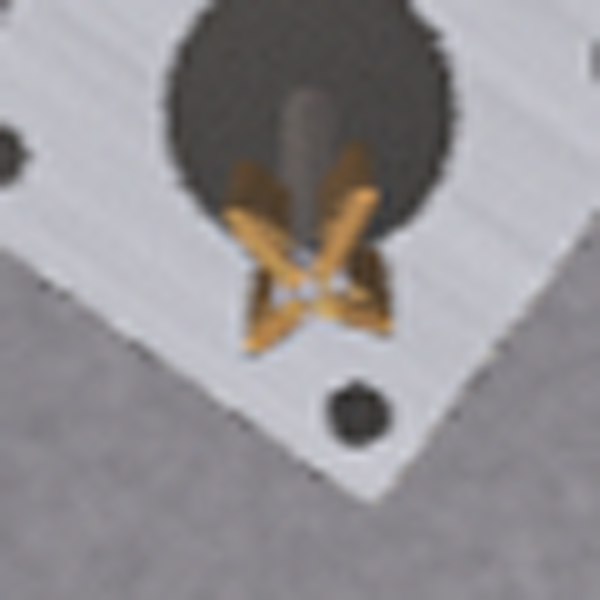

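The ribs form a cross centred at crop (311,285), i.e. px (275.1,211.5); it matches the fit (post at 0.588,-0.235; ribs at -53°). Now to the spring.

Call:
{"api": "play_rows", "payload": {
  "commands": [
    [[-0.005,0.05,0,0.054,0.083,0,0],[-0.01,0.1,0,0.054,0.083,0,0],[-0.015,0.149,0,0.054,0.083,0,0],[-0.02,0.198,0,0.054,0.083,0,0],[-0.02,0.24,0,0.054,0.083,0,0]]
  ]
}}

```text
time_s: 10.8
tcp_pos: [0.5636, 0.0044, 0.2779]
ee_rot: [[0.958, -0.286, 0.003], [-0.286, -0.958, 0.0], [0.003, -0.001, -1.0]]
wrist_force: [0.5, 0.2, 0.1]
gripper_width: 1.002
```

Call:
{"api": "play_rows", "payload": {
  "commands": [
    [[-0.005,0.05,0,0,0,-0.15,0],[-0.01,0.1,0,0,0,-0.3,0],[-0.015,0.154,0,0,0,-0.45,0],[-0.015,0.154,0,0,0,-0.6,0],[-0.015,0.154,0,0,0,-0.719,0]]
  ]
}}

```text
time_s: 11.3
tcp_pos: [0.549, 0.159, 0.2774]
ee_rot: [[0.533, -0.846, 0.002], [-0.846, -0.533, -0.002], [0.003, -0.001, -1.0]]
wrist_force: [0.8, -0.0, -0.0]
gripper_width: 1.001
```

Call:
{"api": "play_rows", "payload": {
  "commands": [
    [[0,0,-0.04,0,0,0,0],[0,0,-0.08,0,0,0,0],[0,0,-0.08,0,0,0,0]]
  ]
}}

```text
time_s: 11.6
tcp_pos: [0.5456, 0.1548, 0.1921]
ee_rot: [[0.535, -0.845, -0.009], [-0.845, -0.535, -0.007], [0.001, 0.012, -1.0]]
wrist_force: [0.0, -0.6, -0.4]
gripper_width: 1.001
```

```bash
cat > dn.py <<'E'
import sys
from h import *
from scipy.spatial.transform import Rotation as Ro
def down(yaw):
    s=r.sense();print(s['tcp_pos'],s['joints'],s['wrist_force'],s['gripper_width'])
    a=np.radians(yaw);x=np.array([np.cos(a),np.sin(a),0]);z=np.array([0,0,-1.]);Rt=np.c_[x,np.cross(z,x),z]
    print('turn',Ro.from_matrix(Rt@s['ee_rot'].T).as_rotvec(), 'yaw',np.degrees(np.arctan2(s['ee_rot'][1,0],s['ee_rot'][0,0])))
if __name__=='__main__': down(float(sys.argv[1]))
E
python3 dn.py -58
```

```text
[0.5455611  0.15482491 0.19205669] [ 3.22497279e+01  1.81237186e+01 -1.00531927e+01  7.94943970e-02
 -6.25014853e+01  4.10435847e-02] [ 0.00360786 -0.5514753  -0.37130266] 1.0012122357147752
turn [ 0.00733193 -0.00937763 -0.00572275] yaw -57.671694441726316
```

Call:
{"api": "play_rows", "payload": {
  "commands": [
    [[0.0,0.0,-0.04,0,0,0,0],[0.0,0.0,-0.08,0,0,0,0],[0.0,0,-0.11,0,0,0,0],[0.0,0.0,-0.126,0,0,0,0],[0.0,0.0,-0.126,0,0,0,0]]
  ]
}}

```text
time_s: 12.1
tcp_pos: [0.5492, 0.1561, 0.0711]
ee_rot: [[0.536, -0.844, 0.0], [-0.844, -0.536, -0.004], [0.003, 0.002, -1.0]]
wrist_force: [0.1, 1.3, 0.6]
gripper_width: 1.002
```

```bash
python3 dn.py -58
```

```text
[0.54915422 0.15605463 0.07107621] [ 3.22280383e+01  2.56297940e+01 -1.83553470e+01  2.71996046e-01
 -4.61274959e+01  7.98847859e-03] [0.110887   1.29687393 0.63179945] 1.0015632641212475
turn [ 0.00394093  0.00015218 -0.00741289] yaw -57.575078907538106
```

Call:
{"api": "play_rows", "payload": {
  "commands": [
    [[-0.001,-0.001,0,0,0,0,0.5],[-0.001,-0.001,0,0,0,0,1],[-0.001,-0.001,0,0,0,0,1],[-0.001,-0.001,0,0,0,0,1],[-0.001,-0.001,0,0,0,0,1]]
  ]
}}

```text
time_s: 12.6
tcp_pos: [0.5486, 0.1557, 0.0727]
ee_rot: [[0.537, -0.844, 0.004], [-0.844, -0.537, -0.001], [0.003, -0.003, -1.0]]
wrist_force: [0.0, 0.5, 0.5]
gripper_width: 0.629
```

Call:
{"api": "play_rows", "payload": {
  "commands": [
    [[0,0,0,0,0,0,1],[0,0,0,0,0,0,1],[0,0,0,0,0,0,1],[0,0,0,0,0,0,1],[0,0,0,0,0,0,1]]
  ]
}}

```text
time_s: 13.1
tcp_pos: [0.5482, 0.1555, 0.072]
ee_rot: [[0.537, -0.844, 0.002], [-0.844, -0.537, -0.002], [0.003, -0.001, -1.0]]
wrist_force: [-0.1, 0.8, 1.2]
gripper_width: 0.4
```

```bash
python3 dn.py -58
```

```text
[0.54821854 0.15547339 0.07199514] [ 32.21205103  25.40832889 -18.5652498    0.23104597 -45.96431978
   0.10575013] [-0.07675045  0.81014929  1.21218438] 0.3997544405051577
turn [ 0.00188314  0.00245797 -0.00834813] yaw -57.521776644689616
```

Call:
{"api": "play_rows", "payload": {
  "commands": [
    [[0,0,0.02,0,0,0,1],[0,0,0.06,0,0,0,1],[0,0,0.1,0,0,0,1],[0,0,0.14,0,0,0,1],[0,0,0.185,0,0,0,1]]
  ]
}}

```text
time_s: 13.6
tcp_pos: [0.5475, 0.1553, 0.2577]
ee_rot: [[0.537, -0.844, 0.001], [-0.844, -0.537, -0.002], [0.002, 0.0, -1.0]]
wrist_force: [0.7, 0.3, -1.7]
gripper_width: 0.402
```

Call:
{"api": "play_rows", "payload": {
  "commands": [
    [[0.003,-0.03,0,0,0,0.1,1],[0.007,-0.07,0,0,0,0.25,1],[0.011,-0.11,0,0,0,0.4,1],[0.015,-0.15,0,0,0,0.5,1],[0.02,-0.19,0,0,0,0.6,1]]
  ]
}}

```text
time_s: 14.1
tcp_pos: [0.568, -0.0358, 0.2568]
ee_rot: [[0.921, -0.389, 0.003], [-0.389, -0.921, 0.001], [0.002, -0.002, -1.0]]
wrist_force: [0.8, -0.0, -0.9]
gripper_width: 0.4
```

Call:
{"api": "play_rows", "payload": {
  "commands": [
    [[0.005,-0.04,0,0,0,0.15,1],[0.01,-0.08,0,0,0,0.15,1],[0.015,-0.12,0,0,0,0.15,1],[0.019,-0.15,0,0,0,0.15,1],[0.02,-0.16,0,0,0,0.15,1]]
  ]
}}

```text
time_s: 14.6
tcp_pos: [0.5881, -0.1971, 0.256]
ee_rot: [[0.967, -0.254, 0.002], [-0.254, -0.967, 0.001], [0.002, -0.001, -1.0]]
wrist_force: [0.5, -0.5, -0.9]
gripper_width: 0.397
```

```bash
python3 dn.py -15
```

```text
[ 0.58812288 -0.19708068  0.25600928] [-3.62398289e+00  2.03909100e+01  2.79924165e+00 -5.64326887e-02
 -7.23049826e+01  7.89005370e+01] [ 0.52576745 -0.49637474 -0.90245786] 0.39720012332458765
turn [-0.00081823  0.00186148 -0.00452825] yaw -14.740607861217676
```

Call:
{"api": "play_rows", "payload": {
  "commands": [
    [[0,-0.038,0,0,0,0,1],[0,-0.038,0,0,0,0,1],[0,-0.038,0,0,0,0,1]]
  ]
}}

```text
time_s: 14.9
tcp_pos: [0.5881, -0.2325, 0.2563]
ee_rot: [[0.968, -0.252, 0.002], [-0.252, -0.968, 0.001], [0.002, -0.002, -1.0]]
wrist_force: [-1.2, 0.4, -2.1]
gripper_width: 0.401
```

```bash
cat > spr.py <<'E'
from fit import *
def axis(cs,x0,zr):
    P=[]
    for c in cs:
        C=cloud(c).reshape(-1,3);I=c['image'].reshape(-1,3).astype(int)
        P.append(C[(I[:,0]>I[:,2]+70)&(I[:,0]>150)&(np.hypot(C[:,0]-x0[0],C[:,1]-x0[1])<.04)&(C[:,2]>zr[0])&(C[:,2]<zr[1])])
    P=np.vstack(P)
    f=lambda q:np.hypot(P[:,0]-q[0]-q[2]*(P[:,2]-zr[0]),P[:,1]-q[1]-q[3]*(P[:,2]-zr[0]))-.0175
    s=least_squares(f,[x0[0],x0[1],0,0],loss='soft_l1',f_scale=.0015)
    return s.x,len(P),np.median(abs(f(s.x))),P[:,2].min(),P[:,2].max()
E
python3 - <<'E'
from spr import *
s=r.sense();T=s['tcp_pos'];print(T,s['ee_rot'][:,2])
c=cap('scene');d=cap('side');w=cap('wrist')
for n,cs in(('sc',[c]),('si',[d]),('w',[w]),('all',[c,d,w])):
    try: print(n,axis(cs,T[:2],(.17,.32)))
    except Exception as ex: print(n,ex)
    try:
        q,k,e=fitpost(cs,[.588,-.235,np.radians(-53),np.radians(-90),0],(.006,.004));print('  post',q[:2],np.degrees(q[2:4]),k,e)
    except Exception as ex: print(n,ex)
save(w,'a.png');save(c,'b.png',(130,120,250,240),3.5)
u=proj(w,[T+[0,0,-.07]])[0].astype(int);print(u)
a=cv2.imread('pics/a.png');b=cv2.imread('pics/b.png')
cv2.imwrite('pics/w4.png',np.hstack([a[:,90:470],b]))
E
```

```text
[ 0.58805495 -0.23245443  0.25631877] [ 0.00212451  0.00148568 -0.99999664]
sc (array([ 0.58674142, -0.23398546,  0.00580351,  0.03357321]), 443, np.float64(0.0015424119068751727), np.float64(0.18657019236217787), np.float64(0.29184694478613826))
  post [ 0.58731773 -0.235092  ] [-53.39360023 -90.09348823] 1268 0.0008704676013632454
si (array([ 0.58381894, -0.22970134,  0.01498492,  0.01196481]), 225, np.float64(0.0016948809912253823), np.float64(0.18315178778740449), np.float64(0.2910167108220755))
  post [ 0.58461193 -0.23203609] [-53.29031452 -89.96928621] 593 0.001079674631435647
w (array([ 0.58817345, -0.23221041, -0.00499747,  0.0011316 ]), 3845, np.float64(0.0011476782698965418), np.float64(0.1865755041723345), np.float64(0.2915377347975018))
  post [ 0.58852991 -0.23524441] [-53.5145735  -89.94990859] 3645 0.0004670000654358932
all (array([ 0.58777563, -0.23210309, -0.00150051,  0.00204995]), 4513, np.float64(0.0012554728266301468), np.float64(0.18315178778740449), np.float64(0.29184694478613826))
  post [ 0.58785597 -0.23484163] [-53.53515345 -89.92158902] 5464 0.0006285392653376928
[283 224]
```

View pics/w4.png

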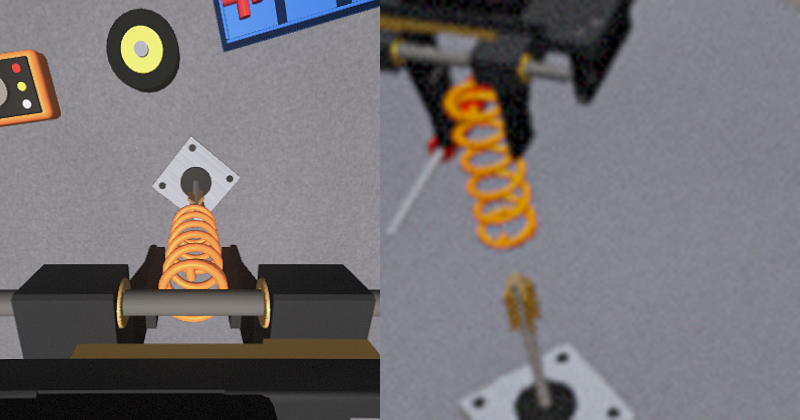

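Left (wrist view): the spring hangs straight over the post, lower end at about (195,212), with the head just beneath. Right (scene): the rod head is under the spring. Settle, then correct.

Call:
{"api": "play_rows", "payload": {
  "commands": [
    [[0,0,-0.01,0,0,0,1],[0,0,-0.01,0,0,0,1],[0,0,-0.01,0,0,0,1]]
  ]
}}

```text
time_s: 15.35
tcp_pos: [0.5882, -0.2319, 0.2464]
ee_rot: [[0.968, -0.25, 0.002], [-0.25, -0.968, 0.001], [0.002, -0.001, -1.0]]
wrist_force: [-0.2, -0.2, -1.6]
gripper_width: 0.401
```

```bash
python3 dn.py -14.5; python3 - <<'E'
from spr import *
s=r.sense();T=s['tcp_pos'];w=cap('wrist')
print(axis([w],T[:2],(.165,.3)))
# lower ring: circle fit on the lowest visible turn
C=cloud(w).reshape(-1,3);I=w['image'].reshape(-1,3).astype(int)
m=(I[:,0]>I[:,2]+70)&(I[:,0]>150)&(np.hypot(*(C[:,:2]-T[:2]).T)<.03)
for a,b in((.170,.205),(.205,.24),(.24,.275)):
    P=C[m&(C[:,2]>a)&(C[:,2]<b)];s=least_squares(lambda q:np.hypot(*(P[:,:2]-q).T)-.0175,T[:2],loss='soft_l1',f_scale=.001);print(a,s.x,len(P))
E
```

```text
[ 0.58817815 -0.23185125  0.24643485] [-6.90662800e+00  2.18857977e+01  3.69153745e+00 -7.09847196e-02
 -7.16991791e+01  8.24276046e+01] [-0.16896048 -0.20161119 -1.5676307 ] 0.40102757510863984
turn [-9.44065018e-04  1.98800096e-03  2.18232305e-05] yaw -14.501318661012393
(array([ 0.58801218, -0.23259895, -0.00453546,  0.00152335]), 3845, np.float64(0.0011526863203840006), np.float64(0.17677841028670674), np.float64(0.28143329708405884))
0.17 [ 0.58742059 -0.23256352] 681
0.205 [ 0.58795418 -0.23210176] 900
0.24 [ 0.58804752 -0.23295376] 1163
```

Call:
{"api": "play_rows", "payload": {
  "commands": [
    [[0.0005,-0.003,-0.008,0,0,0,1],[0.0005,-0.003,-0.016,0,0,0,1],[0.0005,-0.003,-0.024,0,0,0,1],[0.0005,-0.003,-0.024,0,0,0,1],[0.0005,-0.003,-0.024,0,0,0,1]]
  ]
}}

```text
time_s: 15.9
tcp_pos: [0.5888, -0.2355, 0.2226]
ee_rot: [[0.968, -0.251, 0.002], [-0.251, -0.968, 0.001], [0.002, -0.001, -1.0]]
wrist_force: [0.6, -0.2, -0.5]
gripper_width: 0.397
```

Call:
{"api": "play_rows", "payload": {
  "commands": [
    [[0,0,-0.003,0,0,0,1],[0,0,-0.006,0,0,0,1],[0,0,-0.009,0,0,0,1],[0,0,-0.012,0,0,0,1],[0,0,-0.015,0,0,0,1]]
  ]
}}

```text
time_s: 16.4
tcp_pos: [0.5888, -0.2354, 0.2078]
ee_rot: [[0.968, -0.251, 0.003], [-0.251, -0.968, 0.001], [0.003, -0.002, -1.0]]
wrist_force: [-0.2, -0.1, -0.6]
gripper_width: 0.402
```

Call:
{"api": "play_rows", "payload": {
  "commands": [
    [[0,0,-0.003,0,0,0,1],[0,0,-0.006,0,0,0,1],[0,0,-0.009,0,0,0,1],[0,0,-0.012,0,0,0,1],[0,0,-0.015,0,0,0,1]]
  ]
}}

```text
time_s: 16.9
tcp_pos: [0.5889, -0.2355, 0.1928]
ee_rot: [[0.968, -0.251, 0.003], [-0.251, -0.968, 0.001], [0.003, -0.002, -1.0]]
wrist_force: [0.2, 0.8, -1.3]
gripper_width: 0.397
```

```bash
python3 - <<'E'
from spr import *
s=r.sense();T=s['tcp_pos'];print(T,s['wrist_force'],s['moment']);w=cap('wrist');c=cap('scene')
for cs in([w],[c]):
    print(axis(cs,T[:2],(T[2]-.08,.3)))
    q,k,e=fitpost(cs,[.588,-.235,np.radians(-53),np.radians(-90),0],(.006,.004));R,o=pose(*q);print('  post',q,np.degrees(q[2:4]),k,e)
E
```

```text
[ 0.5888624  -0.23545139  0.1927862 ] [ 0.23081046  0.80820702 -1.29503349] [0.00039023 0.04084184 0.01489475]
(array([ 0.58775458, -0.23596441,  0.00932774, -0.00241699]), 4012, np.float64(0.0012364381088513562), np.float64(0.1197852874642962), np.float64(0.2855897921296075))
  post [ 5.88443557e-01 -2.35316441e-01 -9.29242060e-01 -1.57077306e+00
  5.05302866e-04] [-53.24164817 -89.99866701] 4502 0.0004677583113791412
(array([ 0.58617374, -0.23677871,  0.01568581,  0.02661026]), 380, np.float64(0.001523981849142939), np.float64(0.11566560439485385), np.float64(0.28929254313013264))
  post [ 5.87349908e-01 -2.35093458e-01 -9.32440445e-01 -1.57044192e+00
  9.03528923e-04] [-53.42490212 -89.97969409] 1226 0.0008405642558602213
```

Call:
{"api": "play_rows", "payload": {
  "commands": [
    [[0.0003,0.0005,-0.005,0,0,0,1],[0.0003,0.0005,-0.01,0,0,0,1],[0.0003,0.0005,-0.015,0,0,0,1],[0.0003,0.0005,-0.02,0,0,0,1],[0.0003,0.0005,-0.025,0,0,0,1]]
  ]
}}

```text
time_s: 17.5
tcp_pos: [0.5891, -0.2349, 0.1675]
ee_rot: [[0.968, -0.251, 0.003], [-0.251, -0.968, 0.001], [0.003, -0.002, -1.0]]
wrist_force: [0.1, -0.0, -0.9]
gripper_width: 0.401
```

Call:
{"api": "play_rows", "payload": {
  "commands": [
    [[0,0,-0.005,0,0,0,1],[0,0,-0.01,0,0,0,1],[0,0,-0.015,0,0,0,1],[0,0,-0.02,0,0,0,1],[0,0,-0.025,0,0,0,1]]
  ]
}}

```text
time_s: 18.0
tcp_pos: [0.5892, -0.2349, 0.1426]
ee_rot: [[0.968, -0.251, 0.003], [-0.251, -0.968, 0.001], [0.003, -0.002, -1.0]]
wrist_force: [0.3, -0.6, -1.2]
gripper_width: 0.398
```

Call:
{"api": "play_rows", "payload": {
  "commands": [
    [[0,0,-0.005,0,0,0,1],[0,0,-0.01,0,0,0,1],[0,0,-0.015,0,0,0,1],[0,0,-0.02,0,0,0,1],[0,0,-0.025,0,0,0,1]]
  ]
}}

```text
time_s: 18.5
tcp_pos: [0.5892, -0.2349, 0.1177]
ee_rot: [[0.968, -0.251, 0.003], [-0.251, -0.968, 0.001], [0.003, -0.002, -1.0]]
wrist_force: [0.4, 0.1, -1.3]
gripper_width: 0.398
```

Call:
{"api": "play_rows", "payload": {
  "commands": [
    [[0,0,-0.003,0,0,0,1],[0,0,-0.006,0,0,0,1],[0,0,-0.009,0,0,0,1],[0,0,-0.012,0,0,0,1],[0,0,-0.015,0,0,0,1]]
  ]
}}

```text
time_s: 19.0
tcp_pos: [0.5892, -0.2349, 0.1029]
ee_rot: [[0.968, -0.251, 0.003], [-0.251, -0.968, 0.001], [0.003, -0.002, -1.0]]
wrist_force: [-0.5, -0.4, -0.5]
gripper_width: 0.396
```

Lower end at about 31 mm with the top end past the tip, no force. Last stretch, gently.

Call:
{"api": "play_rows", "payload": {
  "commands": [
    [[0,0,-0.002,0,0,0,1],[0,0,-0.004,0,0,0,1],[0,0,-0.006,0,0,0,1],[0,0,-0.008,0,0,0,1],[0,0,-0.009,0,0,0,1]]
  ]
}}

```text
time_s: 19.5
tcp_pos: [0.5891, -0.2349, 0.0938]
ee_rot: [[0.968, -0.251, 0.003], [-0.251, -0.968, 0.001], [0.003, -0.002, -1.0]]
wrist_force: [-0.1, -0.3, -0.5]
gripper_width: 0.4
```

Call:
{"api": "play_rows", "payload": {
  "commands": [
    [[0,0,-0.001,0,0,0,1],[0,0,-0.002,0,0,0,1]]
  ]
}}

```text
time_s: 19.7
tcp_pos: [0.5892, -0.2349, 0.0921]
ee_rot: [[0.968, -0.251, 0.003], [-0.251, -0.968, 0.001], [0.003, -0.002, -1.0]]
wrist_force: [-0.1, 0.1, -0.7]
gripper_width: 0.395
```

Call:
{"api": "play_rows", "payload": {
  "commands": [
    [[0,0,-0.001,0,0,0,1],[0,0,-0.0015,0,0,0,1],[0,0,-0.0015,0,0,0,1]]
  ]
}}

```text
time_s: 20.0
tcp_pos: [0.5897, -0.2352, 0.0919]
ee_rot: [[0.968, -0.251, 0.005], [-0.251, -0.968, -0.0], [0.005, -0.001, -1.0]]
wrist_force: [-0.6, 0.7, 4.2]
gripper_width: 0.403
```

Seat contact (force turned from -1 to +4 N at TCP 0.0919, as expected). Release and rise.

Call:
{"api": "play_rows", "payload": {
  "commands": [
    [[0,0,0,0,0,0,0.4],[0,0,0,0,0,0,0.2],[0,0,0,0,0,0,0],[0,0,0,0,0,0,0],[0,0,0,0,0,0,0]]
  ]
}}

```text
time_s: 20.5
tcp_pos: [0.5891, -0.2349, 0.0902]
ee_rot: [[0.968, -0.251, 0.003], [-0.251, -0.968, 0.001], [0.003, -0.002, -1.0]]
wrist_force: [0.2, -0.7, -0.1]
gripper_width: 0.768
```

Call:
{"api": "play_rows", "payload": {
  "commands": [
    [[0,0,0,0,0,0,0],[0,0,0,0,0,0,0],[0,0,0.01,0,0,0,0],[0,0,0.03,0,0,0,0],[0,0,0.06,0,0,0,0]]
  ]
}}

```text
time_s: 21.0
tcp_pos: [0.5882, -0.2347, 0.1502]
ee_rot: [[0.968, -0.251, -0.0], [-0.251, -0.968, 0.001], [-0.001, -0.001, -1.0]]
wrist_force: [1.1, -1.0, -0.5]
gripper_width: 0.995
```

Call:
{"api": "play_rows", "payload": {
  "commands": [
    [[0,0,0.04,0,0,0,0],[0,0,0.08,0,0,0,0],[-0.04,0.03,0.1,0,0,0,0],[-0.04,0.08,0.1,0,0,0,0],[-0.04,0.1,0.1,0,0,0,0]]
  ]
}}

```text
time_s: 21.5
tcp_pos: [0.5485, -0.133, 0.2533]
ee_rot: [[0.968, -0.25, 0.008], [-0.25, -0.968, 0.001], [0.007, -0.003, -1.0]]
wrist_force: [0.2, -0.2, 0.0]
gripper_width: 0.999
```

Call:
{"api": "play_rows", "payload": {
  "commands": [
    [[0,0,0,0,0,0,0],[0,0,0,0,0,0,0]]
  ]
}}

```text
time_s: 21.7
tcp_pos: [0.5493, -0.1347, 0.2515]
ee_rot: [[0.968, -0.25, 0.004], [-0.25, -0.968, 0.001], [0.004, -0.002, -1.0]]
wrist_force: [0.5, 0.4, -0.4]
gripper_width: 1.004
```

```bash
python3 - <<'E'
from spr import *
c=cap('scene');d=cap('side')
for cs in([c],[d]):
    print(axis(cs,(.588,-.235),(.022,.14)))
    q,k,e=fitpost(cs,[.588,-.235,np.radians(-53),np.radians(-90),0],(.006,.004));R,o=pose(*q);print('  post',q,np.degrees(q[2:4]),k,e)
save(c,'a2.png',(140,150,240,250),4);save(d,'b2.png',(240,90,340,190),4)
cv2.imwrite('pics/fin.png',np.hstack([cv2.imread('pics/a2.png'),cv2.imread('pics/b2.png')]))
E
```

```text
(array([ 5.87515186e-01, -2.35701609e-01, -8.70091555e-03, -4.90772860e-04]), 367, np.float64(0.001320543107880101), np.float64(0.022250301137883288), np.float64(0.13889052253087308))
  post [ 5.87281676e-01 -2.35099739e-01 -9.29729832e-01 -1.57241771e+00
  9.19997498e-04] [-53.26959548 -90.09289869] 1078 0.0009366419995477427
(array([ 0.58569484, -0.23357521, -0.00687521, -0.01156755]), 236, np.float64(0.0020759753982900857), np.float64(0.022435851044942057), np.float64(0.13522565174790235))
  post [ 5.85277844e-01 -2.32705628e-01 -9.41025296e-01 -1.57490383e+00
 -4.11446417e-05] [-53.91677786 -90.23534278] 534 0.0011800477009256106
```

View pics/fin.png

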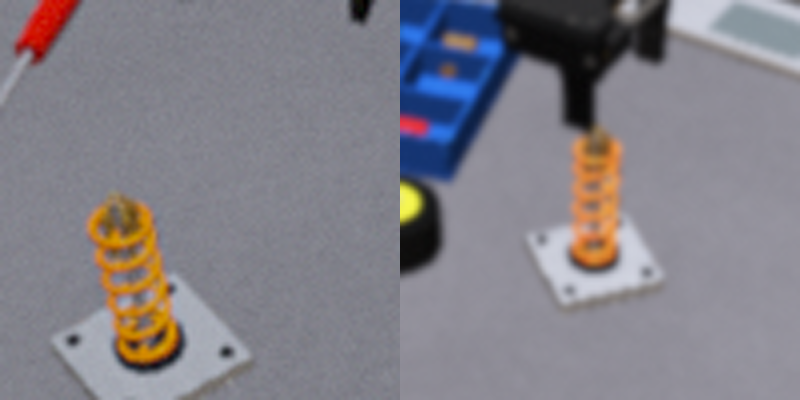

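Both views show the spring resting on the black seat of the upright post, with the brass tip showing above it and the gripper clear.

```bash
python3 -c "
from station import r
print(r.finish_job())"
```

```text
the job is handed in; nothing more can be done
None
```

The post is standing on its foot with the spring threaded over the rod and resting on the black seat. I handed the job in at about 22 s of the 69 s allowed; no verdict was reported.

- **Standing the post:** I gripped the rod and turned it up. The arm could not quite finish the turn because joint 4 came within 0.1° of its limit. The post sagged almost upright in the grip, so I set it down about 4° off upright, and it settled flat when released.
- **Threading the spring:** I turned the spring 43° on the way so its wire ends fell midway between the ribs. It went down without snagging. The wrist force stayed near zero until the seat, where it reached about 4 N.

**Last checks:**
- The scene and side cameras both put the post within about 0.3° of vertical with its foot at bench height.
- The spring's axis was within about 1 mm of the post's and tilted less than 1° from vertical.
- The gripper was open and clear of everything.
- The two cameras disagreed by about 3 mm on absolute position, so I aligned with the wrist camera.
- I did not re-measure the bystanders, but none were touched as far as the pictures and forces showed.

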